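# Start the block heater at its membrane keys

## Robot

A 6-joint arm with a two-finger parallel gripper is mounted at the origin on a cart in front of the work surface, level with it; the furniture and walls round the work are solid. World frame = base frame: x ahead of the robot, y to its left, z up, the work surface at z = 0. Lengths are in m, angles in rad, forces in N, time in s.
With the tool pointing down it reaches from about 0.35 to 0.775 m from the base axis. Payload 5.5 kg.
Tool frame: the origin (TCP) lies on the centre line of the jaws, within the pads' length; the fingertips stand 22 mm ahead of it and the grasp point (between the pads) lies 3 mm ahead of it; z points along the fingers, y is the line along which they close (so a half turn about z gives the same grasp; the last joint's range is limited). The gripper opens to 85 mm and grips with 20 to 120 N. Pads are 22 mm wide; open, the fingers measure 114 mm over their backs; the gripper's body (76 mm by 85 mm) begins 54 mm behind the grasp point. The pads swing forward as they close: fully open they stand 13 mm farther back than shut.
Start: joints at [-1.248, 0.313, 0.046, 1.304, 0, 1.431], TCP at [0.257, -0.515, 0.253] pointing down, gripper open.
Joint ranges: [-2.76, 2.76], [-0.86, 1.69], [-1.03, 1.26], [-2.2, 2.34], [-1.47, 1.5], [-3.14, 3.14]. Speed limits (rad/s): [2.57, 2.57, 3.14, 3.14, 3.14, 3.14].

## Interface

Orientations are given as a unit quaternion [x, y, z, w].
In Python, from bench import robot gives the robot as it stands.
- The arm moves only by the shell command python3 -m jog 'ROWS' [OPENING]. ROWS is JSON, a list of rows, each a list of 6 numbers: the shift along the tool's x, y, z in m, then the turn, a rotation vector about the tool's x, y, z in rad. In form: [[tx, ty, tz, ax, ay, az], ...]. A call has exactly 5 rows; each row shifts and turns the commanded pose from where the row before left it, along the tool's axes as they then stand; what a row does not reach is not made up. A row lasts 1/8 s, in which the tool goes at most 62.5 mm and 10.7 degrees, less where a joint would pass 70% of its speed; a pose out of reach is approached as far as the arm can. A call is refused whole if a number of a shift passes 0.0625 or a number of a turn 0.188, either way. A call with a gripper value outside its range is refused whole. OPENING is the finger opening in m, from 0 to 0.0854, set as the call begins (- or left out, the last holds). The fingers move at their own pace and stop on an object; the grip force is fixed at half the most. Time passes only in rows, so rows that do not move let the fingers close, or fill a call up. It gives the time, the measured TCP pose, the force, the opening and the grip force at its end, in the units of the state.
- robot.state(): the state, without advancing time (a new reading comes with each control period).
- robot.capture(name): name is "scene" or "top"; returns the picture (400x640x3 uint8, blue, green, red); there is no depth.
- robot.get_calibration(name): a dict with "intrinsics" (3x3 intrinsics, pixels), "world_to_cam" (4x4, takes a point from world to camera coordinates). Camera axes: x right, y up, looking along -z (the intrinsics and any distortion apply to the point x, -y, -z); pixel columns grow to the right and rows downward; lengths in m; the calibration is good to about 2 mm. A picture is of the moment at which its call begins. get_calibration takes no time and is no camera call.
- robot.hand_in(): hands the job in; it is judged then, once.
Trained networks look in the newest picture that a camera, given by its name, has taken for a name from the list of things; names that differ only in an ending like _2 or _b are one class to them, and where a whole thing is asked for, a point or a joint stands for the part that bears it (a point fixed in the world has none). Each returns a list of dicts, best first, with "conf" (0 to 1); they miss things now and then, are a little off and sometimes report something else, mostly with a low value. They report only what shows in the picture. A call takes as long as a camera call.
- robot.find_in(camera, query): "extent" ([left, top, right, bottom] in pixels, round what is visible of it).
- robot.mark_of(camera, query): "location" ([column, row] in pixels: a listed point, or the origin of a listed thing).
The state is a dict: "t": time; "joint_pos": joint angles; "qvel": joint speeds; "joint_efforts": joint torques, N m; "tcp_pos": TCP position; "tcp_rot": TCP orientation; "wrist_force": force on the tool from outside, world axes, zero at the start; "moment": the same for the moment, N m; "gripper_width": finger opening in m; "grasp_force": force on a finger pad.
Only numpy, scipy, OpenCV 4.12 (cv2) and the standard library are available. Lean on these libraries where they do the work, as an engineer would, in place of code of your own. Each camera call takes 0.05 s, during which the arm holds its last target. There are 200 camera calls.

## Task

The tubes are already in the block heater. On its panel press the blue programme key first, let go, then press the green start key: press each straight down with about 8 N and hold it for about a second, without ramming it. Do not press the red stop key, and leave the panel clear at the end.

Things in the scene. Friction and masses are not known exactly. Their poses are not given: they have to be found in the camera images.
- blue_key: Blue programme key with three white bars, a flat pad 26 x 26 mm facing up. Origin: centre of its top face, 67 mm above the bench, 5 mm above the panel; z up, x and y along its sides, as the heater's. It yields only 1.2 mm, from 1 N to 3.4 N, then is solid; it registers while a finger presses it with over 4 N. Over 40 N would damage it.
- green_key: Green start key with a white triangle; same size, height, origin, axes and behaviour as the blue key.
- red_key: Red stop key with a white square; same size, height, origin, axes and behaviour as the blue key. Not to be pressed.
- heater: White block heater, 170 (x) x 180 (y) mm, level grey top 62 mm up, fixed on the bench. Origin: centre of its underside; z up, x from the keys towards the block. The keys stand in a row at x = -55 mm, y = +48, 0 and -48 mm, in varying order. Behind them lies a flush display, then (x 7 to 73 mm) an aluminium block with microtubes, caps 82 mm above the bench.

How it is judged:
On the way, in this order (a step that is already met when the one before it is completed fails the run):
1. the blue key is pressed with more than 4 N for 0.3 s while the green one is not (contact force between blue_key and the fingers above 4 N and contact force between green_key and anything else below 1 N), for 0.3 s.
2. then, with the blue key let go, the green key is pressed with more than 4 N for 0.3 s (contact force between green_key and the fingers above 4 N and contact force between blue_key and anything else below 1 N), for 0.3 s.
At the end, for the whole second after the job is handed in: Both presses have been made in order and all three keys and the heater are clear: nothing presses on any key (less than 0.5 N) and the arm does not touch the heater (contact force between each of blue_key, green_key, red_key and anything else below 0.5 N and contact force between heater and the arm below 0.5 N).
It fails at once if the red key is pressed with more than 3 N (contact force between red_key and anything else above 3 N).
It fails at once if the blue or green key is rammed with more than 40 N (contact force between any of blue_key, green_key and anything else above 40 N).
It also fails if it takes over 38 s, if anything falls off the work surface, if the arm or the gripper's body presses on something with over 40 N, if the wrist force passes 120 N, or if a joint passes its speed limit or range.

## Working session

There is one attempt and no reset: what is moved stays moved. The work goes in short steps, Python scripts to look and compute and a shell command to move; the robot and the scene stay as the last step left them, time stands still between calls to the robot, and variables do not carry over. Pictures are saved under pics/ and viewed, at most 10 in all, crops included, and the job is handed in when it is done.

```bash
mkdir -p pics; cat > h.py <<'E'
import numpy as np, cv2
from bench import robot
def ray(cam,px,z):
    c=robot.get_calibration(cam); K=np.array(c["intrinsics"]); T=np.array(c["world_to_cam"])
    d=np.linalg.inv(K)@[px[0],px[1],1]; d=np.array([d[0],-d[1],-d[2]])
    o=-T[:3,:3].T@T[:3,3]; d=T[:3,:3].T@d
    return o+d*(z-o[2])/d[2]
E
python3 - <<'E'
from h import *
for cam in("top","scene"):
    im=robot.capture(cam); cv2.imwrite(f"pics/{cam}1.png",im)
    for k in("blue_key","green_key","red_key","heater"):
        for r in robot.mark_of(cam,k)[:2]: print(cam,k,round(r["conf"],2),np.round(r["location"],1),ray(cam,r["location"],0 if k=="heater" else .067).round(4))
s=robot.state(); print({k:np.round(v,3) for k,v in s.items()})
E
```

```text
top blue_key 0.58 [307.1 207.6] [0.5849 0.0899 0.067 ]
top blue_key 0.51 [323.6 202. ] [0.5973 0.0536 0.067 ]
top green_key 0.46 [305.6 210.6] [0.5782 0.0931 0.067 ]
top red_key 0.42 [284.  209.3] [0.5811 0.1405 0.067 ]
top heater 0.65 [300.9 189.3] [0.6379 0.107  0.    ]
scene blue_key 0.59 [334.6 204. ] [0.5939 0.0435 0.067 ]
scene green_key 0.39 [328.1 214.8] [0.5776 0.0852 0.067 ]
scene red_key 0.65 [309.4 227.8] [0.5764 0.1451 0.067 ]
scene heater 0.7 [305.8 232.6] [0.6336 0.0966 0.    ]
{'t': np.float64(0.5), 'joint_pos': array([-1.248,  0.313,  0.046,  1.304, -0.   ,  1.431]), 'qvel': array([-0.   , -0.002, -0.001, -0.   ,  0.001, -0.   ]), 'joint_efforts': array([-2.0000e-03, -4.7999e+01,  2.9854e+01,  2.0000e-03, -0.0000e+00,
       -0.0000e+00]), 'tcp_pos': array([ 0.257, -0.515,  0.253]), 'tcp_rot': array([ 0.973,  0.229, -0.   , -0.   ]), 'wrist_force': array([-0.275,  0.115,  0.398]), 'moment': array([ 0.031,  0.04 , -0.046]), 'grasp_force': np.float64(0.0), 'gripper_width': np.float64(0.085)}
```

View pics/top1.png

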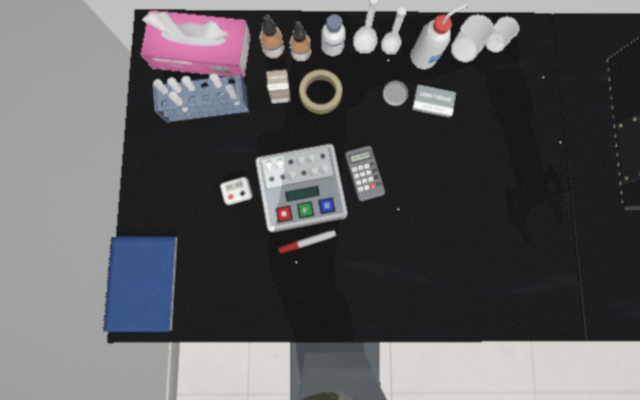

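View pics/scene1.png

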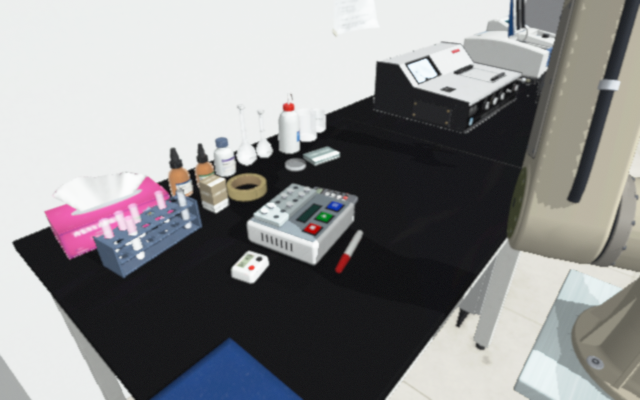

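The top view shows red at about (284,213), green at (305,209) and blue at (327,205). The scene view shows red at (313,228), green at (325,216) and blue at (335,205). The networks mixed up some of the keys, so I'll refine with colour blobs.

```bash
python3 - <<'E'
from h import *
seed={"top":dict(red=(284,213),green=(305,209),blue=(327,205)),"scene":dict(red=(313,228),green=(325,216),blue=(335,205))}
for cam in seed:
    im=cv2.imread(f"pics/{cam}1.png"); P={}
    for i,k in enumerate(("blue","green","red")):
        u,v=seed[cam][k]; n=11
        p=im[v-n:v+n+1,u-n:u+n+1].astype(int); o=np.delete(p,i,2).max(2)
        m=((p[...,i]-o)>40).astype(np.uint8)
        c,lab,st,ce=cv2.connectedComponentsWithStats(m); j=1+st[1:,4].argmax()
        pts=cv2.findNonZero((lab==j).astype(np.uint8)); h=cv2.convexHull(pts); M=cv2.moments(h)
        px=(M["m10"]/M["m00"]+u-n,M["m01"]/M["m00"]+v-n); P[k]=ray(cam,px,.066)
        print(cam,k,np.round(px,1),st[j],P[k].round(4))
    d=P["blue"]-P["red"]; print(np.linalg.norm(d),np.degrees(np.arctan2(d[1],d[0])),((P["blue"]+P["green"]+P["red"])/3).round(4))
E
```

```text
top blue [326.4 205.3] [  4   5  14  14 163] [0.59   0.0475 0.066 ]
top green [305.1 209.2] [  5   5  13  13 129] [0.5816 0.0944 0.066 ]
top red [283.5 213.5] [  4   5  14  14 153] [0.572  0.1415 0.066 ]
0.09572740266386365 -79.12480666594143 [0.5812 0.0944 0.066 ]
scene blue [334.7 205.6] [  3   7  16  10 109] [0.5905 0.0473 0.066 ]
scene green [323.6 216.4] [ 2  7 16 10 96] [0.5818 0.0947 0.066 ]
scene red [312.1 228.1] [  2   6  18  12 128] [0.5726 0.1413 0.066 ]
0.09575010847084858 -79.20022455126274 [0.5816 0.0944 0.066 ]
```

Both cameras agree: blue is at (0.590, 0.047) and green at (0.582, 0.0945). Next I turn the tool square to the heater, close the fingers and travel over at height.

```bash
python3 -m jog '[[0,0,0,0,0,-0.186],[0,0,0,0,0,-0.186],[0,0,0,0,0,-0.186],[0,0,0,0,0,-0.186],[0,0,0,0,0,-0.186]]' 0
python3 -m jog '[[0,0,0,0,0,-0.185],[0,0,0,0,0,-0.185],[0.04,0.036,0,0,0,0],[0.04,0.036,0,0,0,0],[0.04,0.036,0,0,0,0]]'
python3 -m jog '[[0.04,0.036,0,0,0,0],[0.04,0.036,0,0,0,0],[0.04,0.036,0,0,0,0],[0.04,0.036,0,0,0,0],[0.04,0.036,0,0,0,0]]'
python3 -m jog '[[0.04,0.036,0,0,0,0],[0.04,0.036,0,0,0,0],[0.04,0.036,0,0,0,0],[0.02,0.018,0,0,0,0],[0,0,0,0,0,0]]'
cat >> h.py <<'E'
def off(x,y,z):
    from scipy.spatial.transform import Rotation as R
    s=robot.state(); r=R.from_quat(s["tcp_rot"]); print("t",s["t"],"tcp",np.round(s["tcp_pos"],4),"F",np.round(s["wrist_force"],2),"w",s["gripper_width"])
    print("axes",r.as_matrix().round(3).tolist()); print("shift",r.inv().apply(np.array([x,y,z])-s["tcp_pos"]).round(4))
E
python3 -c "
from h import *
off(.590,.0474,.120)"
```

```text
t: 1.12
tcp_pos: [0.2567, -0.5146, 0.2534]
tcp_rot: [0.765, 0.644, -0.0, 0.0]
wrist_force: [0.0, 0.6, -0.4]
gripper_width: -0.0004
grasp_force: 0.0
t: 1.75
tcp_pos: [0.3404, -0.3749, 0.2534]
tcp_rot: [0.636, 0.771, -0.0, 0.0]
wrist_force: [0.5, -0.6, 0.4]
gripper_width: 0.0001
grasp_force: 0.0
t: 2.38
tcp_pos: [0.4791, -0.1439, 0.2536]
tcp_rot: [0.636, 0.772, 0.0, 0.0]
wrist_force: [0.5, -1.2, 0.0]
gripper_width: 0.0002
grasp_force: 0.0
t: 3.0
tcp_pos: [0.576, 0.0178, 0.253]
tcp_rot: [0.635, 0.773, -0.0, 0.0]
wrist_force: [0.8, -0.9, -0.2]
gripper_width: -0.0003
grasp_force: 0.0
t 3.0 tcp [0.576  0.0178 0.253 ] F [ 0.83 -0.87 -0.21] w -0.0002886138331512281
axes [[-0.194, 0.981, 0.0], [0.981, 0.194, -0.0], [-0.0, 0.0, -1.0]]
shift [0.0264 0.0195 0.133 ]
```

```bash
python3 -m jog '[[0.0134,0.01,0.03,0,0,0],[0.013,0.0095,0.04,0,0,0],[0,0,0.04,0,0,0],[0,0,0.023,0,0,0],[0,0,0,0,0,0]]'
python3 - <<'E'
from h import *
off(.590,.0474,.089)
ims=[]
for cam,(u,v) in (("top",(305,205)),("scene",(325,205))):
    im=robot.capture(cam); ims.append(cv2.resize(im[v-45:v+45,u-60:u+60],None,fx=3.3,fy=3.3,interpolation=cv2.INTER_CUBIC))
cv2.imwrite("pics/near.png",np.hstack(ims))
E
```

```text
t: 3.62
tcp_pos: [0.5874, 0.0447, 0.1184]
tcp_rot: [0.637, 0.771, -0.002, -0.002]
wrist_force: [0.4, 0.5, 0.8]
gripper_width: 0.0
grasp_force: 0.0
t 3.625 tcp [0.5874 0.0447 0.1184] F [0.37 0.53 0.76] w 1.674300080036293e-05
axes [[-0.19, 0.982, -0.005], [0.982, 0.19, -0.0], [0.001, -0.005, -1.0]]
shift [0.0022 0.0032 0.0294]
```

View pics/near.png

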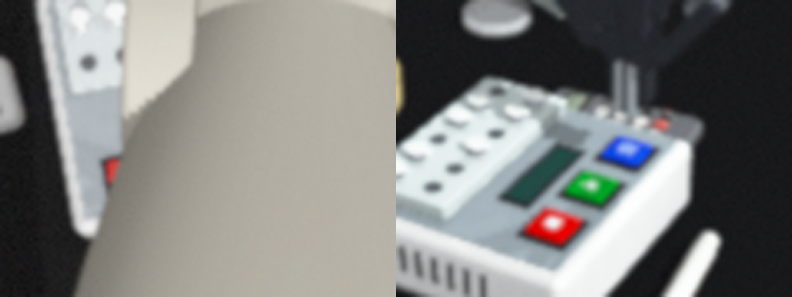

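The top view is blocked by the arm. In the scene view the closed fingertips hang about 30 mm above the blue key at crop (630,150), as intended. I correct sideways and come down gently.

```bash
python3 -m jog '[[0.002,0.0025,0.008,0,0,0],[0,0,0.008,0,0,0],[0,0,0.006,0,0,0],[0,0,0.003,0,0,0],[0,0,0,0,0,0]]'
python3 -c "
from h import *
off(.590,.0474,.089)"
```

```text
t: 4.35
tcp_pos: [0.5912, 0.0481, 0.0949]
tcp_rot: [0.636, 0.772, -0.0, -0.0]
wrist_force: [-0.3, 0.3, -0.5]
gripper_width: -0.0
grasp_force: 0.0
t 4.35 tcp [0.5912 0.0481 0.0949] F [-0.34  0.35 -0.48] w -3.854377582893569e-05
axes [[-0.191, 0.982, -0.001], [0.982, 0.191, -0.0], [0.0, -0.001, -1.0]]
shift [-0.0005 -0.0014  0.0059]
```

```bash
python3 -m jog '[[0,-0.001,0.002,0,0,0],[0,0,0.002,0,0,0],[0,0,0.001,0,0,0],[0,0,0.0005,0,0,0],[0,0,0,0,0,0]]'
python3 -m jog '[[0,0,0.0005,0,0,0],[0,0,0.0005,0,0,0],[0,0,0.0005,0,0,0],[0,0,0,0,0,0],[0,0,0,0,0,0]]'
```

```text
t: 4.97
tcp_pos: [0.5905, 0.0478, 0.0898]
tcp_rot: [0.636, 0.772, -0.0, 0.0]
wrist_force: [0.1, 1.1, -0.8]
gripper_width: -0.0001
grasp_force: 0.0
t: 5.6
tcp_pos: [0.5906, 0.0479, 0.0885]
tcp_rot: [0.636, 0.772, 0.0, 0.0]
wrist_force: [-0.3, -0.2, 2.3]
gripper_width: 0.0
grasp_force: 1.1
```

```bash
python3 -m jog '[[0,0,0.0004,0,0,0],[0,0,0.0003,0,0,0],[0,0,0,0,0,0],[0,0,0,0,0,0],[0,0,0,0,0,0]]'
```

```text
t: 6.22
tcp_pos: [0.5906, 0.0479, 0.0878]
tcp_rot: [0.636, 0.772, 0.0, 0.0]
wrist_force: [-1.5, -0.2, 5.2]
gripper_width: 0.0002
grasp_force: 2.6
```

```bash
python3 -m jog '[[0,0,0.0001,0,0,0],[0,0,0,0,0,0],[0,0,0,0,0,0],[0,0,0,0,0,0],[0,0,0,0,0,0]]'
```

```text
t: 6.85
tcp_pos: [0.5906, 0.0479, 0.0878]
tcp_rot: [0.636, 0.772, 0.0, 0.0]
wrist_force: [-1.9, 0.7, 5.4]
gripper_width: -0.0002
grasp_force: 2.9
```

```bash
python3 -m jog '[[0,0,0.0002,0,0,0],[0,0,0,0,0,0],[0,0,0,0,0,0],[0,0,0,0,0,0],[0,0,0,0,0,0]]'
```

```text
t: 7.48
tcp_pos: [0.5906, 0.0479, 0.0878]
tcp_rot: [0.636, 0.772, 0.0, 0.0]
wrist_force: [-2.2, 0.6, 6.3]
gripper_width: 0.0
grasp_force: 3.4
```

```bash
python3 -m jog '[[0,0,0.0004,0,0,0],[0,0,0,0,0,0],[0,0,0,0,0,0],[0,0,0,0,0,0],[0,0,0,0,0,0]]'
python3 -m jog '[[0,0,0,0,0,0],[0,0,0,0,0,0],[0,0,0,0,0,0],[0,0,0,0,0,0],[0,0,0,0,0,0]]'
```

```text
t: 8.1
tcp_pos: [0.5906, 0.0479, 0.0877]
tcp_rot: [0.636, 0.772, 0.0, 0.0]
wrist_force: [-2.8, 0.2, 10.1]
gripper_width: -0.0004
grasp_force: 4.5
t: 8.72
tcp_pos: [0.5906, 0.0479, 0.0878]
tcp_rot: [0.636, 0.772, 0.0, 0.0]
wrist_force: [-2.7, -0.4, 9.2]
gripper_width: -0.0002
grasp_force: 4.5
```

The blue key was held at about 8–9 N for over a second. I lift off and move 47.5 mm along tool x to the green key.

```bash
python3 -m jog '[[0,0,-0.005,0,0,0],[0,0,-0.015,0,0,0],[0.015,0,0,0,0,0],[0.02,0,0,0,0,0],[0.0125,0,0,0,0,0]]'
python3 -m jog '[[0,0,0.006,0,0,0],[0,0,0.006,0,0,0],[0,0,0,0,0,0],[0,0,0,0,0,0],[0,0,0,0,0,0]]'
python3 -c "
from h import *
off(.5817,.0945,.089)"
```

```text
t: 9.35
tcp_pos: [0.5806, 0.0964, 0.1065]
tcp_rot: [0.635, 0.772, -0.0, -0.0]
wrist_force: [0.5, 0.2, 0.7]
gripper_width: -0.0001
grasp_force: 0.0
t: 9.98
tcp_pos: [0.5817, 0.0942, 0.095]
tcp_rot: [0.636, 0.771, 0.0, 0.0]
wrist_force: [-0.4, 0.1, 1.0]
gripper_width: -0.0002
grasp_force: 0.0
t 9.975 tcp [0.5817 0.0942 0.095 ] F [-0.43  0.14  0.95] w -0.00024439264682512066
axes [[-0.19, 0.982, 0.0], [0.982, 0.19, -0.0], [-0.0, 0.0, -1.0]]
shift [0.0003 0.     0.006 ]
```

```bash
python3 -m jog '[[0,0,0.002,0,0,0],[0,0,0.002,0,0,0],[0,0,0.0015,0,0,0],[0,0,0.0005,0,0,0],[0,0,0.0005,0,0,0]]'
python3 -m jog '[[0,0,0.0004,0,0,0],[0,0,0.0004,0,0,0],[0,0,0.0004,0,0,0],[0,0,0,0,0,0],[0,0,0,0,0,0]]'
```

```text
t: 10.6
tcp_pos: [0.5814, 0.0945, 0.0885]
tcp_rot: [0.636, 0.772, -0.0, 0.0]
wrist_force: [-1.4, 0.1, 1.6]
gripper_width: -0.0001
grasp_force: 1.0
t: 11.22
tcp_pos: [0.5814, 0.0945, 0.0878]
tcp_rot: [0.636, 0.772, 0.0, 0.0]
wrist_force: [-3.0, -0.8, 6.3]
gripper_width: -0.0003
grasp_force: 3.1
```

```bash
python3 -m jog '[[0,0,0.0004,0,0,0],[0,0,0,0,0,0],[0,0,0,0,0,0],[0,0,0,0,0,0],[0,0,0,0,0,0]]'
python3 -m jog '[[0,0,0,0,0,0],[0,0,0,0,0,0],[0,0,0,0,0,0],[0,0,0,0,0,0],[0,0,0,0,0,0]]'
```

```text
t: 11.85
tcp_pos: [0.5814, 0.0945, 0.0877]
tcp_rot: [0.636, 0.772, 0.0, 0.0]
wrist_force: [-3.4, 0.0, 8.4]
gripper_width: 0.0003
grasp_force: 4.2
t: 12.48
tcp_pos: [0.5814, 0.0945, 0.0878]
tcp_rot: [0.636, 0.772, 0.0, 0.0]
wrist_force: [-2.8, -0.5, 8.2]
gripper_width: -0.0001
grasp_force: 4.2
```

The green key was held at about 8 N. Now I lift well clear and back away from the panel towards the robot.

```bash
python3 -m jog '[[0,0,-0.005,0,0,0],[0,0,-0.03,0,0,0],[0,0,-0.04,0,0,0],[0,0,-0.04,0,0,0],[0,-0.03,-0.02,0,0,0]]'
python3 -m jog '[[0,-0.04,0,0,0,0],[0,-0.04,0,0,0,0],[0,-0.03,0,0,0,0],[0,0,0,0,0,0],[0,0,0,0,0,0]]'
python3 - <<'E'
from h import *
s=robot.state(); print(s["t"],s["tcp_pos"],s["wrist_force"])
cv2.imwrite("pics/end.png",robot.capture("scene"))
E
```

```text
t: 13.1
tcp_pos: [0.5543, 0.0888, 0.2239]
tcp_rot: [0.636, 0.772, 0.002, 0.002]
wrist_force: [-0.3, 0.4, -0.5]
gripper_width: -0.0
grasp_force: 0.0
t: 13.72
tcp_pos: [0.4449, 0.0678, 0.2221]
tcp_rot: [0.636, 0.772, 0.001, 0.001]
wrist_force: [0.4, -0.2, 0.3]
gripper_width: -0.0002
grasp_force: 0.0
13.725 [0.44491733 0.06778707 0.22208993] [ 0.41448856 -0.15398374  0.26981665]
```

View pics/end.png

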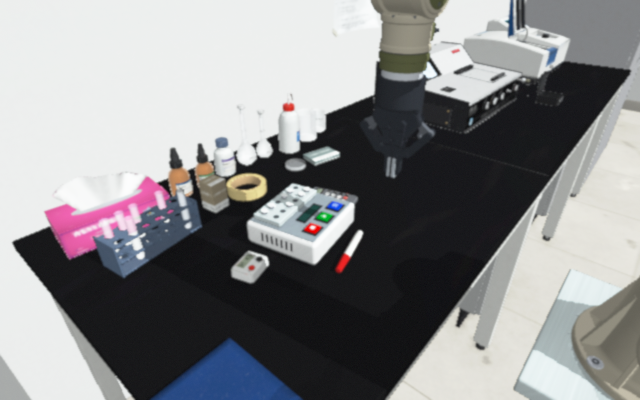

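The gripper at (393,165) is well clear of the panel. The heater at (303,222) and its keys look undisturbed.

```bash
python3 -c "
from bench import robot
print(robot.hand_in())"
```

```text
the job is handed in; nothing more can be done
None
```

I pressed the blue key, let go, then pressed the green key, each at about 8–9 N by the wrist sensor for about a second; the red key was not touched, the arm is clear of the panel, and the job was handed in at about 14 s with no verdict returned.

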